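# Set the bread guide to length and load the loaf

## Robot

A 7-joint arm with a two-finger parallel gripper is mounted at the origin on a cart in front of the work surface, level with it; the furniture and walls round the work are solid. World frame = base frame: x ahead of the robot, y to its left, z up, the work surface at z = 0. Lengths are in m, angles in rad, forces in N, time in s.
With the tool pointing down it reaches from about 0.425 to 1.025 m from the base axis. Payload 9.4 kg.
Tool frame: the origin (TCP) lies midway between the tips of the shut fingers; the grasp point (between the pads) lies 19 mm behind it; y points along the fingers, z is the direction in which the jaws open and shut, and the axes are right-handed (so a half turn about y gives the same grasp; the last joint's range is limited). The gripper opens to 85 mm and grips with 20 to 120 N. Pads are 22 mm wide; open, the fingers measure 114 mm over their backs; the gripper's body (76 mm by 85 mm) begins 54 mm behind the grasp point. The pads swing forward as they close: fully open they stand 13 mm farther back than shut.
Start: joints at [-1.279, 0.599, -0.003, 1.599, 0.002, 0.943, -0.08], TCP at [0.261, 0.676, 0.231] pointing down, gripper open.
Joint ranges: [-2.57, 2.57], [-0.35, 1.97], [-1.29, 1.29], [0.11, 2.56], [-1.05, 4.19], [0.11, 1.86], [-2.63, 2.63]. Speed limits (rad/s): [2.22, 2.22, 3.01, 3.01, 3.14, 3.14, 3.14].

## Interface

Orientations are given as [roll, pitch, yaw] about the fixed x, y, z axes, in that order (R = Rz(yaw) Ry(pitch) Rx(roll)).
In Python, from plant import ctrl gives the robot as it stands. The module is installed in compiled form; this text tells all that it offers.
- The arm moves only by the tool drive_tool, never from a script. Its arguments are lists of equal length, an entry for each row: "jaw": the opening, from -1 (shut) to 1 (fully open); "linear": the shift along the world's x, y, z in m, a list of three; "angular": the turn, a rotation vector about the world's x, y, z in degrees, a list of three. A call has 1 to 20 rows; each row shifts and turns the commanded pose from where the row before left it; what a row does not reach is not made up. A row lasts 1/12 s, in which the tool goes at most 41.7 mm and 7.16 degrees, less where a joint would pass 70% of its speed; a pose out of reach is approached as far as the arm can. A call with a gripper value outside its range is refused whole. The fingers move at their own pace and stop on an object; "grip_force" is the grip in N (left out, the last holds). Time passes only in rows, so rows that do not move let the fingers close. It gives the time, the measured TCP pose, the force and the opening at its end, in the units of the state.
- ctrl.observe(): the state, without advancing time (a new reading comes with each control period).
- ctrl.grab_frame(name): name is "side" or "top" or "wrist"; returns a dict with "pixels" (420x560x3 uint8, red, green, blue), "z_map" (420x560 float32, m along the optical axis (not along the pixel's ray), 0 where there is no reading), "fx", "fy", "cx", "cy" (pixels), "rvec" (rotation vector, rad) and "tvec" (3), from world to camera coordinates, as OpenCV has them. Camera axes: x right, y down, z forward; pixel columns grow to the right and rows downward; lengths in m; the calibration is good to about 2 mm. A picture is of the moment at which its call begins.
- ctrl.finish_job(): hands the job in, once; it reports no verdict.
The state is a dict: "time_s": time; "q": joint angles; "joint_vel": joint speeds; "joint_torque": joint torques, N m; "eef_pos": TCP position; "ee_rot": TCP orientation; "wrist_force": force on the tool from outside, world axes, zero at the start; "ft_torque": the same for the moment, N m; "width": finger opening in m.
Only numpy, scipy, OpenCV 4.12 (cv2) and the standard library are available. Lean on these libraries where they do the work, as an engineer would, in place of code of your own. Each camera call takes 0.05 s, during which the arm holds its last target.

## Task

Get the bread guide ready for cutting: draw its sprung gauge out by the blue tab until the red pointer of the aluminium stop lines up with the green marker, hold it there for a second, then ease the gauge all the way home without letting it snap back; the stop stays where it was pushed. Then lay the loaf flat in the guide's trough and bring its pale cut end up against the stop, leaving the stop at the marker. Do not move the mug or the timer.

Things in the scene. Friction and masses are not known exactly. Their poses are not given: they have to be found in the camera images.
- guide: fixed bread board 136 (x) x 300 (y) x 12 mm; origin under its centre, x away from the robot, y along it, z up. Rear, centre line x=+33: trough, floor at z=12, 54 mm wide between 6 mm walls with tops at z=26, open at both ends, knife slot at y=0. Front, centre line x=-40: gauge lane with 10 mm ticks; a spring drum (to z=37) at its -y end
- gauge (a joint): travel of the sprung gauge slide along the guide's +y, in m: 0 = home, 0.135 = fully out. A spring pulls it home with about 3 N at home and 9 N at 0.115; pushing the stop along adds about 3.5 N. The slide is damped but would still snap back if let go far out
- tab_grip (a point): grip point on the gauge's upright blue tab, 14 mm below its top. The tab is 24 mm wide across the guide (x), 12 mm thick along it (y), its top 76 mm above the worktop; its slide block and the stop's bar beside it are at most 26 mm high. It moves with joint gauge; at home it is at guide x=-40, y=-105 mm
- stop (a joint): position of the aluminium stop along the guide's +y, in m: the distance of the stop's face from the knife slot. The gauge slide pushes it by contact only, toward +y: while pushed, its value equals that of joint gauge; it has about 3.5 N of friction and stays where it is left. At the start it is somewhere from 0.004 to 0.03
- stop_face (a point): centre of the stop's face in the trough, 30 mm above the worktop; the face looks to the guide's -y (toward the loaf) and is 44 mm wide, from 14 to 46 mm above the worktop. Its axes are the guide's. An arm of the stop, up to 46 mm high and 8 mm thick, crosses the guide just on the +y side of the face
- stop_pointer (a point): tip of the small red pointer on the stop, 57 mm in front of the guide's centre line, at the same guide y as the stop's face. Its axes are the guide's
- mark (a point): tip of the green marker clipped on the guide's front edge (18 mm wide, 22 mm high); its guide y is the wanted position of the red pointer, so it equals the wanted value of joint stop, in m. Its axes are the guide's
- trough_floor (a point): point on the trough floor's centre line at the knife slot (y = 0), 12 mm above the worktop. Its axes are the guide's
- loaf: part loaf of crusty bread, a rounded stick 46 (x) x 180 (y) x 42 mm (z), about 0.16 kg, flat underneath; origin at the centre of its underside; its y axis runs along it to the pale cut end
- loaf_cut_end (a point): centre of the loaf's pale flat cut end, 90 mm along the loaf's +y from its centre
- mug: light blue mug, 82x117x91 mm, standing at the right; not to be moved; origin at the centre of its underside
- timer: red and white kitchen timer, 72x71x62 mm; not to be moved; origin at the centre of its underside

How it is judged:
On the way, in this order (a step that is already met when the one before it is completed fails the run):
1. the gauge is drawn out and held with the stop's red pointer at the green marker (y of stop_pointer in the frame of mark between -0.005 and 0.005 m and value of joint gauge above 0.055 m and y of tab_grip in the frame of stop_face above -0.109 m and contact force between the fingers and gauge above 0.5 N), for 0.4 s.
2. the gauge is home again and let go, the stop still at the marker (y of stop_pointer in the frame of mark between -0.005 and 0.005 m and value of joint gauge below 0.006 m and contact force between the fingers and gauge below 0.1 N), for 0.2 s.
3. the loaf lies in the trough (x of loaf in the frame of trough_floor between -0.009 and 0.009 m and z of loaf in the frame of trough_floor between -0.004 and 0.005 m and angle between the y axis of loaf and the y axis of guide, either way round below 0.12 rad and angle between loaf's own z axis and vertical below 0.1 rad), for 0.2 s.
At the end, for the whole second after the job is handed in: The stop's red pointer is within 5 mm of the green marker along the guide, the gauge is home (within 6 mm), and the loaf lies at rest flat in the trough (within 9 mm of its centre line, 0.12 rad of its direction) with its cut end within 8 mm of the stop's face (all of step 3 and y of stop_pointer in the frame of mark between -0.005 and 0.005 m and value of joint gauge below 0.006 m and y of loaf_cut_end in the frame of stop_face between -0.008 and 0.004 m and linear speed of loaf below 0.01 m/s); the robot touches nothing.
It fails at once if the gauge snaps back (faster than 0.45 m/s) (velocity of joint gauge below -0.45 m/s).
It fails at once if the mug is moved more than 20 mm (distance of mug from where it was at the start of the episode above 0.02 m).
It fails at once if the timer is moved more than 20 mm (distance of timer from where it was at the start of the episode above 0.02 m).
It also fails if it takes over 64 s, if anything falls off the work surface, if the arm or the gripper's body presses on something with over 40 N, if the wrist force passes 120 N, or if a joint passes its speed limit or range.

## Working session

There is one attempt and no reset: what is moved stays moved. The work goes in short steps, Python scripts to look and compute and a tool call to move; the robot and the scene stay as the last step left them, time stands still between calls to the robot, and variables do not carry over. Pictures are saved under pics/ and viewed, and the job is handed in when it is done.

Besides the shell and the picture viewer there is one more tool, called after ">>>" as a command line: name --argument value ..., lists and objects as JSON in quotes. drive_tool: Moves the arm, as the interface text tells. Its arguments: {"type":"object","properties":{"jaw":{"type":"array"},"linear":{"type":"array"},"angular":{"type":"array"},"grip_force":{"type":"number"}},"required":["jaw","linear","angular"]}

```bash
mkdir -p pics
cat > h.py <<'E'
import numpy as np, cv2
from plant import ctrl
def grab(n,save=None):
    f=ctrl.grab_frame(n)
    if save: cv2.imwrite('pics/'+save+'.png',f['pixels'][:,:,::-1])
    R,_=cv2.Rodrigues(np.array(f['rvec'],float)); f['R']=R; f['t']=np.array(f['tvec'],float).reshape(3)
    return f
def ray(f,u,v,z):
    d=f['R'].T@np.array([(u-f['cx'])/f['fx'],(v-f['cy'])/f['fy'],1]); c=-f['R'].T@f['t']
    return c+d*(z-c[2])/d[2]
def cloud(f):
    Z=f['z_map'];v,u=np.indices(Z.shape)
    P=np.stack([(u-f['cx'])/f['fx']*Z,(v-f['cy'])/f['fy']*Z,Z],-1)
    W=(P-f['t'])@f['R']; W[Z==0]=np.nan
    return W
E
python3 - <<'E'
from h import *
for n in ['side','top','wrist']:
    f=grab(n,n+'0'); np.savez('pics/'+n+'0.npz',W=cloud(f),px=f['pixels'])
    print(n,-f['R'].T@f['t'],f['R'][2],f['fx'])
s=ctrl.observe();print(s)
E
```

```text
side [0.4965691  0.54774012 0.75030067] [ 5.65076415e-04 -7.68285835e-01 -6.40106676e-01] 433.5841937060347
top [ 0.3280497  -0.23222513  0.92018987] [ 0.22464776  0.0048899  -0.97442777] 421.7202654710606
wrist [0.19051468 0.70375561 0.37280634] [ 0.27867152 -0.10910396 -0.95416902] 293.3796345658414
{'time_s': 0.15, 'q': array([-1.27866124,  0.59990824, -0.00251888,  1.59991825,  0.00181723,
        0.94289079, -0.07981329]), 'joint_vel': array([ 0.00030893, -0.00361961,  0.00156425, -0.00273997,  0.00051432,
        0.00036906, -0.00126079]), 'joint_torque': array([ 3.74208365e-03, -7.76996112e+01,  1.56710453e+00, -2.58237898e+01,
        1.24889903e-02,  6.81870180e-03,  4.30562167e-06]), 'eef_pos': array([0.2612876 , 0.67592261, 0.23064957]), 'ee_rot': array([-1.57191140e+00, -1.36675117e-04, -3.68800085e-01]), 'wrist_force': array([-0.85461108,  0.59462633,  0.39003173]), 'ft_torque': array([-0.03362294,  0.01094289, -0.00405298]), 'width': 0.08529687185149144}
```

View pics/side0.png

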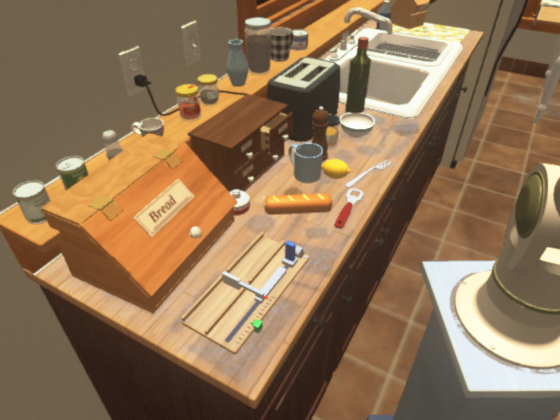

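View pics/top0.png

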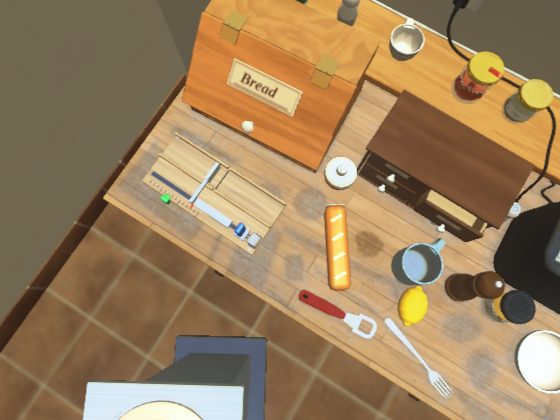

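Run:
```python
import cv2
a=cv2.imread('pics/top0.png');b=cv2.imread('pics/side0.png')
cv2.imwrite('pics/t_c.png',cv2.resize(a[125:295,90:360],(800,504),interpolation=cv2.INTER_CUBIC))
cv2.imwrite('pics/s_c.png',cv2.resize(b[180:350,150:350],(706,600),interpolation=cv2.INTER_CUBIC))
```

```text
(no output)
```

View pics/t_c.png

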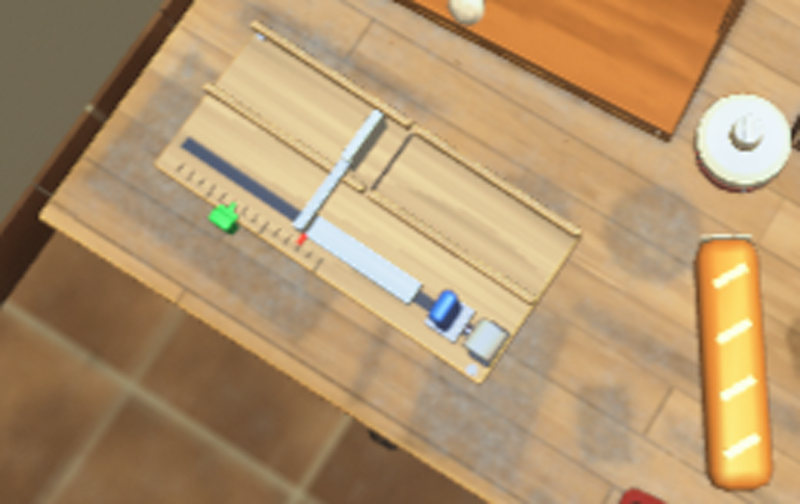

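View pics/s_c.png

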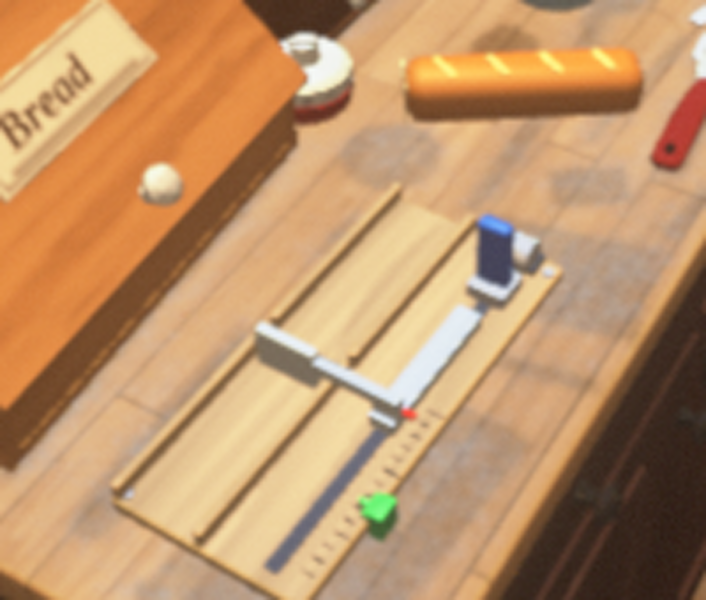

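View pics/wrist0.png

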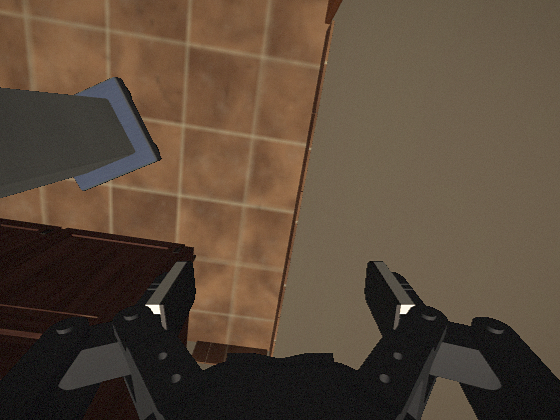

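```bash
cat > m.py <<'E'
from h import *
for n in ['top','side']:
    f=grab(n); W=cloud(f); px=f['pixels'].astype(int); hsv=cv2.cvtColor(f['pixels'],cv2.COLOR_RGB2HSV).astype(int)
    x,y,z=W[...,0],W[...,1],W[...,2]
    def rect(m,name):
        nn,l,st,_=cv2.connectedComponentsWithStats(m.astype(np.uint8),connectivity=4)
        k=1+np.argmax(st[1:,4]); P=W[l==k][:,:2].astype(np.float32)
        (c,s,a)=cv2.minAreaRect(P); b=cv2.boxPoints((c,s,a)); 
        e=max([b[1]-b[0],b[2]-b[1]],key=np.linalg.norm); yaw=np.degrees(np.arctan2(e[1],e[0]))
        print(n,name,'c',np.round(c,4),'s',np.round(s,4),'long axis deg',round(yaw,2),'zmed',np.round(np.median(W[l==k][:,2]),4),'zmax',np.round(W[l==k][:,2].max(),4))
        print('  box',np.round(b,4).tolist())
    reg=(x>0.2)&(x<0.9)&(y>-0.05)&(y<0.5)
    rect(reg&(z>0.007)&(z<0.05)&(y>0.02)&(hsv[...,0]>0),'board')
    rect((hsv[...,0]>8)&(hsv[...,0]<30)&(z>0.015)&(z<0.06)&(y<0.0)&(y>-.35)&(x>.3)&(x<.8),'loaf')
    for nm,m in [('blue',(hsv[...,0]>105)&(hsv[...,0]<125)&(hsv[...,1]>150)&(y>0)),('green',(hsv[...,0]>45)&(hsv[...,0]<75)&(hsv[...,1]>150)&(y>0)),('red',((hsv[...,0]<6)|(hsv[...,0]>174))&(hsv[...,1]>170)&(px[...,0]>170)&reg&(y>.05)&(z<.05)),('timer',(z>0.02)&(z<.07)&(y>-.1)&(y<0.06)&(hsv[...,1]<60)&(x>.5)&(x<.75)),('mug',(hsv[...,0]>90)&(hsv[...,0]<118)&(hsv[...,1]>40)&(x>.3)&(x<.75)&(y<-.1)&(y>-.4)&(z>.01)&(z<.1))]:
        nn,l,st,ce=cv2.connectedComponentsWithStats(m.astype(np.uint8))
        for k in np.argsort(-st[1:,4])[:2]+1:
            P=W[l==k]; 
            print(n,nm,st[k,4],ce[k].round(1),'mean',np.nanmean(P,0).round(4),'min',np.nanmin(P,0).round(4),'max',np.nanmax(P,0).round(4))
E
python3 m.py
```

```text
top board c [0.5993 0.0523] s [0.0646 0.1514] long axis deg -0.01 zmed 0.0128 zmax 0.0303
  box [[0.5235999822616577, 0.020099999383091927], [0.675000011920929, 0.019999999552965164], [0.6751000285148621, 0.08460000157356262], [0.5236999988555908, 0.08460000157356262]]
top loaf c [ 0.4352 -0.3359] s [0.1806 0.028 ] long axis deg 0.05 zmed 0.04 zmax 0.0468
  box [[0.3449000120162964, -0.32190001010894775], [0.3449000120162964, -0.3499999940395355], [0.5254999995231628, -0.3497999906539917], [0.5253999829292297, -0.32179999351501465]]
top green 45 [165.1 198.3] mean [0.5319 0.026  0.0215] min [0.5237 0.0181 0.0131] max [0.5405 0.035  0.0252]
top timer 456 [205.4 192.4] mean [ 0.5445 -0.0635  0.0333] min [ 0.5005 -0.0988  0.0202] max [ 0.6098 -0.0275  0.0501]
top mug 130 [239.3 229.4] mean [ 0.462  -0.1429  0.0554] min [ 0.4504 -0.1547  0.0106] max [ 0.4781 -0.1181  0.0792]
top mug 3 [247.3 236.3] mean [ 0.4537 -0.1568  0.0145] min [ 0.4526 -0.1584  0.0125] max [ 0.4544 -0.156   0.0164]
side board c [0.6045 0.0543] s [0.0686 0.1605] long axis deg -0.03 zmed 0.0112 zmax 0.0272
  box [[0.5242999792098999, 0.019999999552965164], [0.6848000288009644, 0.019999999552965164], [0.6848000288009644, 0.08860000222921371], [0.5242999792098999, 0.08869999647140503]]
side loaf c [ 0.6817 -0.1879] s [0.3893 0.0538] long axis deg 60.81 zmed 0.0321 zmax 0.0599
  box [[0.5633000135421753, -0.34470000863075256], [0.6103000044822693, -0.3709999918937683], [0.8001000285148621, -0.031099999323487282], [0.7530999779701233, -0.004900000058114529]]
side timer 370 [254.4 285.7] mean [ 0.5418 -0.0568  0.0322] min [ 0.5001 -0.0982  0.0202] max [ 0.61   -0.0228  0.0467]
side mug 38 [289.9 243.7] mean [ 0.4644 -0.1412  0.0736] min [ 0.4554 -0.1509  0.0705] max [ 0.4731 -0.1337  0.0764]
side mug 4 [293.8 256.5] mean [ 0.4554 -0.1335  0.0406] min [ 0.4547 -0.136   0.0345] max [ 0.4574 -0.1312  0.0479]
```

```bash
sed -i 's/reg=(x>0.2).*/reg=(x>0.35)\&(x<0.8)\&(y>-0.22)\&(y<0.13)/; s/(z<0.05)&(y>0.02)&(hsv\[...,0\]>0)/(z<0.05)\&(y>-.22)\&(y<.15)\&(x<.66)/; s/(y<0.0)&(y>-.35)&(x>.3)&(x<.8)/(y<-0.2)\&(y>-.4)\&(x>.3)\&(x<.56)/; s/(hsv\[...,1\]>150)&(y>0)/(hsv[...,1]>150)\&(y>-.22)\&(y<.2)/g; s/&reg&(y>.05)&/\&reg\&/; s/(z>0.02)&(z<.07)&(y>-.1)&(y<0.06)&(hsv\[...,1\]<60)&(x>.5)&(x<.75)/(z>0.04)\&(z<.08)\&(y>-.35)\&(y<-.2)\&(x>.54)\&(x<.68)/;s/(x>.3)&(x<.75)&(y<-.1)&(y>-.4)/(x>.3)\&(x<.75)\&(y<-.4)/;s/st\[k,4\],ce/st[k,4],[int((l==k).sum())],ce/' m.py; python3 m.py
python3 - <<'E'
import numpy as np
d=np.load('pics/top0.npz');W=d['W']
for u,v in [(335,208),(338,287),(338,247),(195,150),(165,198),(241,230),(253,240),(191,206),(178,135),(340,172),(420,265)]: print(u,v,W[v,u].round(4))
E
```

```text
top board c [ 0.5489 -0.0743] s [0.3018 0.1441] long axis deg 59.21 zmed 0.0131 zmax 0.0493
  box [[0.4097999930381775, -0.1670999974012375], [0.5335999727249146, -0.24079999327659607], [0.6880999803543091, 0.018400000408291817], [0.564300000667572, 0.09220000356435776]]
top loaf c [ 0.4353 -0.3495] s [0.1806 0.0469] long axis deg 3.3 zmed 0.0402 zmax 0.0471
  box [[0.34380000829696655, -0.3312999904155731], [0.3465000092983246, -0.3781000077724457], [0.5267999768257141, -0.3677999973297119], [0.5241000056266785, -0.32089999318122864]]
top blue 33 [33] [238.7 228.5] mean [ 0.4608 -0.1438  0.0755] min [ 0.4517 -0.1522  0.0719] max [ 0.4702 -0.1364  0.0786]
top green 45 [45] [165.2 198.2] mean [0.5322 0.0261 0.0212] min [0.5233 0.0185 0.0145] max [0.5404 0.0347 0.0264]
top red 3 [3] [191.7 205. ] mean [ 0.5173 -0.0342  0.0267] min [ 0.515  -0.0352  0.0256] max [ 0.5198 -0.033   0.0278]
top timer 318 [318] [293.8 155. ] mean [ 0.6203 -0.2522  0.0748] min [ 0.5915 -0.3058  0.0664] max [ 0.6512 -0.2012  0.08  ]
top timer 191 [191] [334.1 170.3] mean [ 0.5985 -0.3411  0.0433] min [ 0.5686 
[... 1111 characters left out ...]
mean [ 0.5788 -0.3499  0.0415] min [ 0.5788 -0.3499  0.0415] max [ 0.5788 -0.3499  0.0415]
side mug 10 [10] [295.1 145.8] mean [ 0.4378 -0.5383  0.0816] min [ 0.4329 -0.5464  0.0779] max [ 0.4436 -0.5212  0.0881]
side mug 8 [8] [321.5 150.5] mean [ 0.3636 -0.5083  0.0839] min [ 0.3621 -0.5174  0.0762] max [ 0.3644 -0.494   0.0885]
335 208 [ 0.516  -0.3433  0.0387]
338 287 [ 0.3509 -0.3492  0.0363]
338 247 [ 0.4325 -0.349   0.0411]
195 150 [ 0.6477 -0.0296  0.0136]
165 198 [0.5322 0.026  0.0229]
241 230 [ 0.4583 -0.1482  0.0721]
253 240 [ 0.4432 -0.1709  0.0368]
191 206 [ 0.5159 -0.032   0.0225]
178 135 [0.6775 0.0082 0.0272]
340 172 [ 0.5897 -0.3514  0.0608]
420 265 [ 0.4023 -0.5293  0.0068]
```

>>> drive_tool --jaw '[1,1,1,1,1,1,1,1,1,1,1,1,1,1,1,1,1,1,1,1]' --linear '[[0.019,-0.034,0],[0.019,-0.034,0],[0.019,-0.034,0],[0.019,-0.034,0],[0.019,-0.034,0],[0.019,-0.034,0],[0.019,-0.034,0],[0.019,-0.034,0],[0.019,-0.034,0],[0.019,-0.034,0],[0.019,-0.034,0],[0.019,-0.034,0],[0.019,-0.034,0],[0.019,-0.034,0],[-0.0065,-0.034,0],[-0.0065,-0.034,0],[-0.0065,-0.034,0],[-0.0065,-0.034,0],[-0.0065,-0.034,0],[-0.0065,-0.034,0]]' --angular '[[0,0,-5],[0,0,-5],[0,0,-5],[0,0,-5],[0,0,-5],[0,0,-5],[0,0,-5],[0,0,-5],[0,0,-5],[0,0,-5],[0,0,-5],[0,0,-5],[0,0,-5],[0,0,-5],[0,0,-5],[0,0,-5],[0,0,-5],[0,0,-5],[0,0,-5],[0,0,-5]]' --grip_force 60

```text
time_s: 2.02
eef_pos: [0.4879, -0.0052, 0.2315]
ee_rot: [-1.57, 0.001, -2.118]
wrist_force: [0.9, 0.1, -0.3]
width: 0.0853
```

Run:
```python
from h import *
f=grab('wrist','w1'); W=cloud(f); np.savez('pics/w1.npz',W=W)
f2=grab('top','t1');
```

```text
(no output)
```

View pics/w1.png

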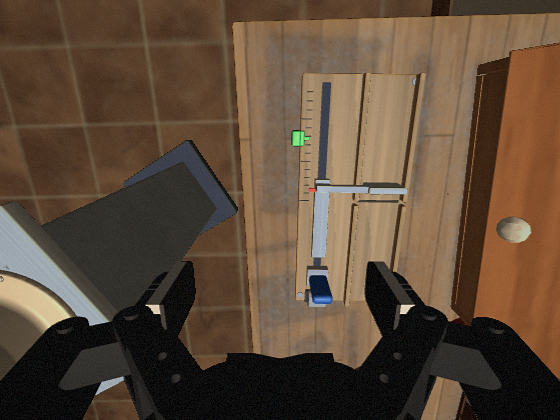

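Run:
```python
import cv2
a=cv2.imread('pics/w1.png')
cv2.imwrite('pics/w1c.png',cv2.resize(a[60:320,270:450],None,fx=3,fy=3,interpolation=cv2.INTER_CUBIC)[:600])
cv2.imwrite('pics/w1d.png',cv2.resize(a[120:215,280:420],None,fx=5.5,fy=5.5,interpolation=cv2.INTER_CUBIC))
```

```text
(no output)
```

View pics/w1d.png

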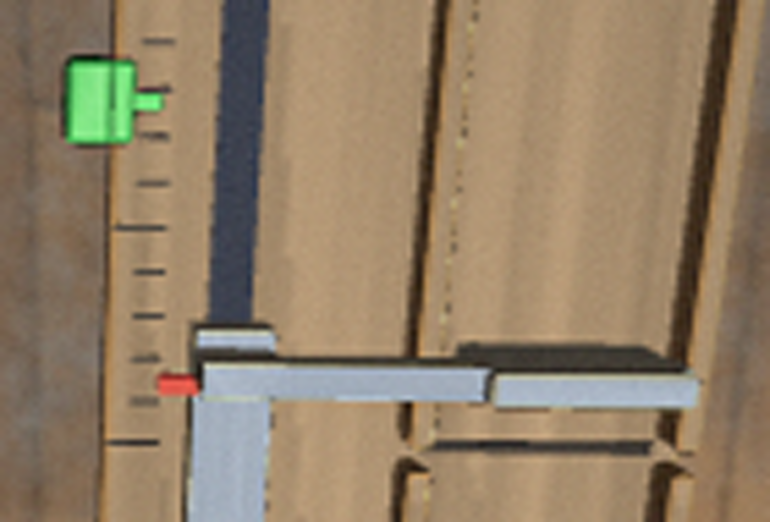

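Run:
```python
from h import *
f=grab('wrist')
P=lambda u,v,z:ray(f,u,v,z)[:2].round(4)
# board corners at z .012 (picked): rear-far(424,74) front-far(303,73) front-near(296,300)
for n,u,v,z in [('ff',303,73,.012),('rf',424,74,.026),('fn',296,300,.012)]: print(n,P(u,v,z))
# rear wall top edge line: 
W=cloud(f);z=W[...,2]
v,u=np.where((z>.02)&(z<.032)); m=(u>395)&(u<440)&(v>80)&(v<260)
L=W[v[m],u[m]][:,:2]
vx,vy,x0,y0=cv2.fitLine(L.astype(np.float32),cv2.DIST_HUBER,0,.001,.001).ravel()
print('rear wall yaw',np.degrees(np.arctan2(vy,vx)),x0,y0,len(L))
hsv=cv2.cvtColor(f['pixels'],cv2.COLOR_RGB2HSV).astype(int)
for n,m in [('blue',(hsv[...,0]>105)&(hsv[...,0]<125)&(hsv[...,1]>150)),('green',(hsv[...,0]>45)&(hsv[...,0]<75)&(hsv[...,1]>150)),('red',((hsv[...,0]<6)|(hsv[...,0]>174))&(hsv[...,1]>150))]:
    m[:, :290]=0; m[:,450:]=0; m[310:]=0; m=m&(z<.1)
    q=W[m]; vv,uu=np.where(m); print(n,m.sum(),uu.min(),uu.max(),vv.min(),vv.max(),uu.mean(),vv.mean(),q.mean(0).round(4),q[:,2].max())
    if n=='blue':
        t=q[q[:,2]>.072]; print('top',len(t),t.mean(0).round(4))
```

```text
ff [0.575  0.0821]
rf [0.6846 0.011 ]
fn [ 0.4157 -0.1698]
rear wall yaw 58.092415 0.62451494 -0.076907285 1021
blue 419 310 331 273 300 319.76610978520284 285.99045346062053 [ 0.4653 -0.1386  0.0585] 0.0770506376080224
top 118 [ 0.4641 -0.1411  0.0747]
green 32 291 307 127 142 296.28125 133.25 [0.5346 0.0299 0.02  ] 0.022565201434438457
red 27 308 446 2 187 343.962962962963 139.77777777777777 [ 0.6966 -0.0052 -0.1997] 0.027376155238621136
```

>>> drive_tool --jaw '[1,1,1,1,1,1,1,1,1,1,1,1,1]' --linear '[[-0.0048,-0.0274,0],[-0.0048,-0.0274,0],[-0.0048,-0.0274,0],[-0.0048,-0.0274,0],[-0.0048,-0.0274,0],[0,0,-0.03],[0,0,-0.03],[0,0,-0.03],[0,0,-0.03],[0,0,-0.03],[0,0,-0.021],[0,0,-0.0205],[0,0,0]]' --angular '[[0,0,0],[0,0,0],[0,0,0],[0,0,0],[0,0,0],[0,0,0],[0,0,0],[0,0,0],[0,0,0],[0,0,0],[0,0,0],[0,0,0],[0,0,0]]'

```text
time_s: 3.25
eef_pos: [0.4639, -0.1394, 0.0367]
ee_rot: [-1.575, -0.0, -2.112]
wrist_force: [-0.6, -0.2, -0.8]
width: 0.0852
```

Run:
```python
from h import *
f=grab('wrist','w2')
f=grab('side','s2');a=f['pixels'][180:350,150:350,::-1]
cv2.imwrite('pics/s2c.png',cv2.resize(a,(706,600),interpolation=cv2.INTER_CUBIC))
```

```text
(no output)
```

View pics/w2.png

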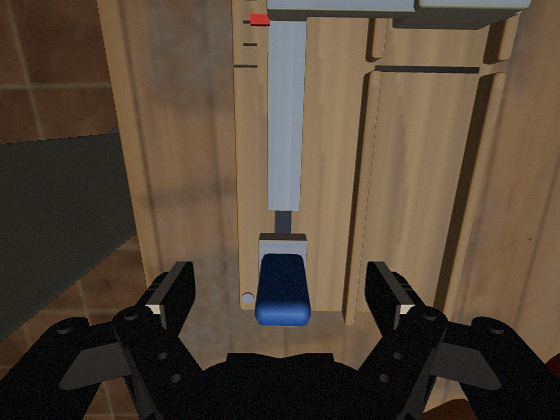

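View pics/s2c.png

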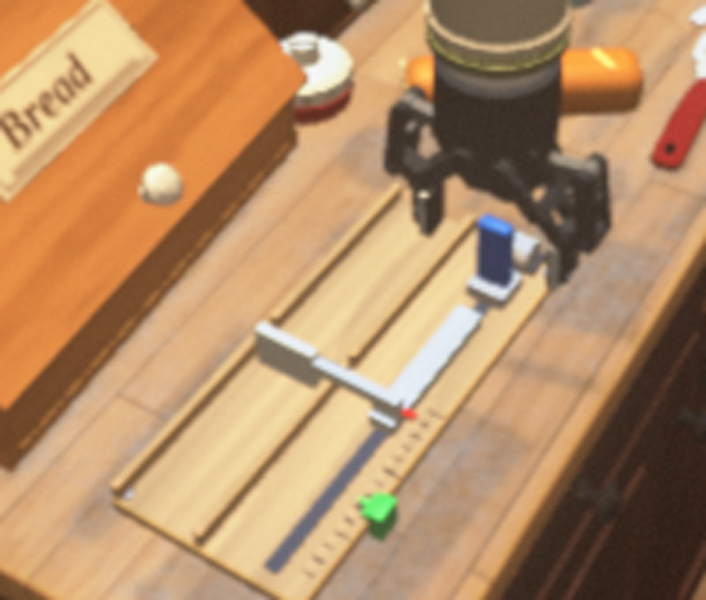

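>>> drive_tool --jaw '[-1,-1,-1,-1,-1,-1,-1,-1,-1,-1]' --linear '[[0,0,0],[0,0,0],[0,0,0],[0,0,0],[0,0,0],[0,0,0],[0,0,0],[0,0,0],[0,0,0],[0,0,0]]' --angular '[[0,0,0],[0,0,0],[0,0,0],[0,0,0],[0,0,0],[0,0,0],[0,0,0],[0,0,0],[0,0,0],[0,0,0]]' --grip_force 70

```text
time_s: 4.18
eef_pos: [0.4647, -0.1407, 0.0405]
ee_rot: [-1.57, 0.001, -2.114]
wrist_force: [-0.1, 0.3, 7.9]
width: 0.0226
```

Run:
```python
from h import *
f=grab('wrist','w3')
s=ctrl.observe();print(s['eef_pos'],s['ee_rot'],s['width'],s['wrist_force'])
```

```text
[ 0.46474102 -0.14069096  0.04047582] [-1.56983738e+00  6.85676520e-04 -2.11424208e+00] 0.022455440625711667 [-0.40736301  0.94200598  8.37993423]
```

View pics/w3.png

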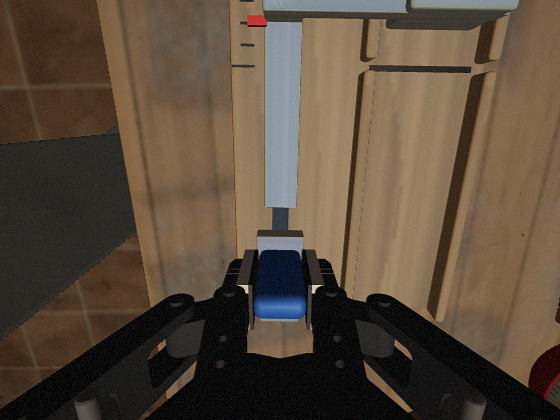

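>>> drive_tool --jaw '[-1,-1,-1,-1,-1,-1,-1,-1,-1,-1,-1,-1,-1,-1,-1,-1]' --linear '[[0.0026,0.0043,0],[0.0026,0.0043,0],[0.0026,0.0043,0],[0.0026,0.0043,0],[0.0026,0.0043,0],[0.0026,0.0043,0],[0.0026,0.0043,0],[0.0026,0.0043,0],[0.0026,0.0043,0],[0.0026,0.0043,0],[0.0026,0.0043,0],[0.0026,0.0043,0],[0.0026,0.0043,0],[0,0,0],[0,0,0],[0,0,0]]' --angular '[[0,0,0],[0,0,0],[0,0,0],[0,0,0],[0,0,0],[0,0,0],[0,0,0],[0,0,0],[0,0,0],[0,0,0],[0,0,0],[0,0,0],[0,0,0],[0,0,0],[0,0,0],[0,0,0]]'

```text
time_s: 5.57
eef_pos: [0.4984, -0.0867, 0.0405]
ee_rot: [-1.568, -0.001, -2.116]
wrist_force: [-2.0, -6.9, 7.7]
width: 0.0229
```

```bash
cat > look.py <<'E'
from h import *
import sys
t=sys.argv[1]
f=grab('wrist','w'+t)
f=grab('top');a=f['pixels'][150:260,140:270,::-1];cv2.imwrite('pics/t'+t+'.png',cv2.resize(a,None,fx=5,fy=5,interpolation=cv2.INTER_CUBIC))
f=grab('side');a=f['pixels'][240:350,170:310,::-1];cv2.imwrite('pics/s'+t+'.png',cv2.resize(a,None,fx=5,fy=5,interpolation=cv2.INTER_CUBIC))
s=ctrl.observe();print(s['eef_pos'],s['ee_rot'],s['width'],s['wrist_force'])
E
python3 look.py 4
```

```text
[ 0.49835834 -0.08673583  0.04050128] [-1.56834843e+00 -9.75388242e-04 -2.11617105e+00] 0.022693289941162733 [-1.89831824 -6.26614909  8.52000263]
```

View pics/w4.png

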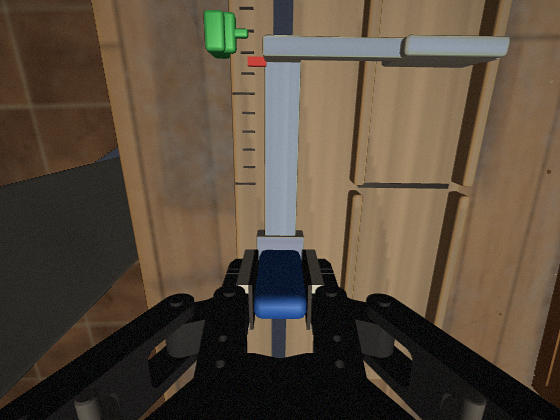

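View pics/t4.png

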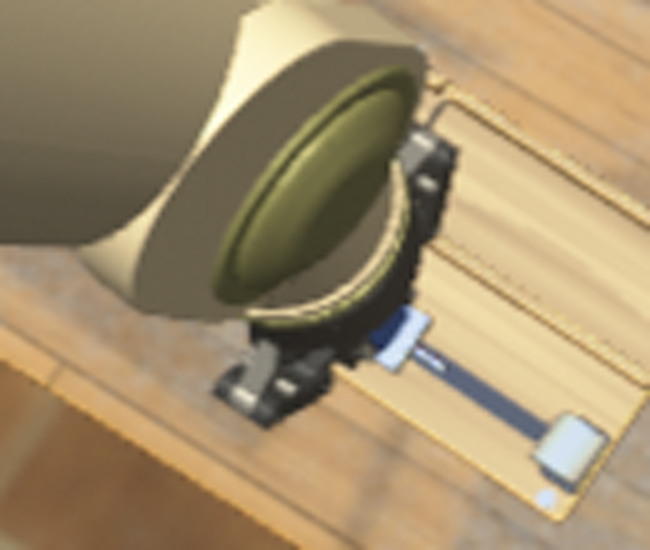

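View pics/s4.png

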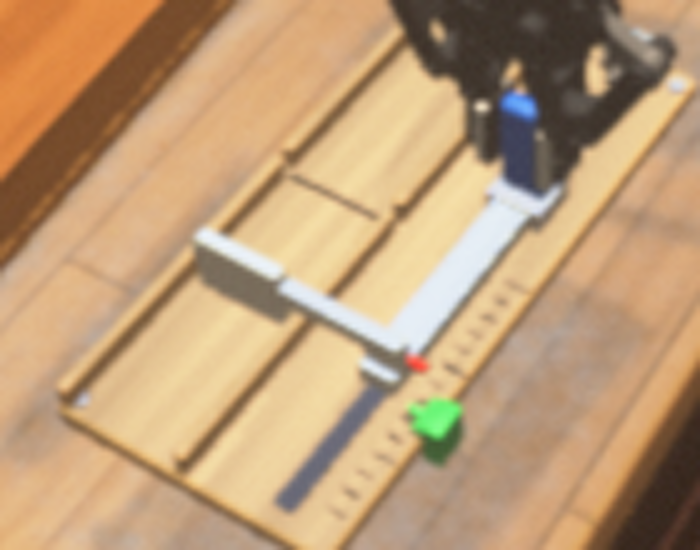

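```bash
cat > pm.py <<'E'
from h import *
g=np.radians(58.8); gy=np.array([np.cos(g),np.sin(g)]); gx=np.array([gy[1],-gy[0]])
for n,win in [('wrist',(0,100,200,275)),('side',(240,350,170,310))]:
    f=grab(n); W=cloud(f); hsv=cv2.cvtColor(f['pixels'],cv2.COLOR_RGB2HSV).astype(int)
    roi=np.zeros(hsv.shape[:2],bool); roi[win[0]:win[1],win[2]:win[3]]=1
    red=roi&((hsv[...,0]<8)|(hsv[...,0]>172))&(hsv[...,1]>140)&(hsv[...,2]>110)
    gr=roi&(hsv[...,0]>45)&(hsv[...,0]<75)&(hsv[...,1]>130)
    if not red.any() or not gr.any(): print(n,'missing',red.sum(),gr.sum()); continue
    v,u=np.where(red); ru,rv=u.mean(),v.mean(); rz=np.nanmedian(W[red][:,2])
    v,u=np.where(gr); 
    # tip: green part with largest guide x
    P=W[gr]; px=P[:,:2]@gx; k=px>np.nanmax(px)-.006
    tu,tv=u[k].mean(),v[k].mean(); tz=np.nanmedian(P[k][:,2])
    print(n,'red px',ru.round(1),rv.round(1),'z',rz.round(4),red.sum(),'tip px',tu.round(1),tv.round(1),'z',tz.round(4),k.sum())
    for zr,zt in [(rz,tz),(.022,.022),(.026,.026)]:
        a=ray(f,ru,rv,zr)[:2];b=ray(f,tu,tv,zt)[:2]; print('  z',round(float(zr),4),round(float(zt),4),'pointer',a.round(4),'mark',b.round(4),'mark-ptr along gy',((b-a)@gy).round(4),'gx',((b-a)@gx).round(4))
    if n=='wrist':
        print('ticks 0,50', [ (ray(f,245,q,.012)[:2]@gy).round(4) for q in (184,93)])
E
python3 pm.py
```

```text
wrist red px 256.1 60.7 z 0.0262 169 tip px 240.7 32.2 z 0.0179 84
  z 0.0262 0.0179 pointer [0.5423 0.0067] mark [0.5429 0.0229] mark-ptr along gy 0.0142 gx -0.0079
  z 0.022 0.022 pointer [0.5424 0.0074] mark [0.5428 0.0218] mark-ptr along gy 0.0125 gx -0.0071
  z 0.026 0.026 pointer [0.5423 0.0067] mark [0.5427 0.0207] mark-ptr along gy 0.0122 gx -0.0069
ticks 0,50 [np.float64(0.2227), np.float64(0.2731)]
side red px 252.7 312.4 z 0.0255 7 tip px 255.3 323.1 z 0.0181 15
  z 0.0255 0.0181 pointer [0.5434 0.0075] mark [0.5378 0.028 ] mark-ptr along gy 0.0147 gx -0.0154
  z 0.022 0.022 pointer [0.5436 0.0049] mark [0.5376 0.0308] mark-ptr along gy 0.019 gx -0.0186
  z 0.026 0.026 pointer [0.5433 0.0079] mark [0.5374 0.0336] mark-ptr along gy 0.0189 gx -0.0185
```

>>> drive_tool --jaw '[-1,-1,-1,-1,-1,-1,-1]' --linear '[[0.0018,0.003,0],[0.0018,0.003,0],[0.0018,0.003,0],[0.0018,0.003,0],[0,0,0],[0,0,0],[0,0,0]]' --angular '[[0,0,0],[0,0,0],[0,0,0],[0,0,0],[0,0,0],[0,0,0],[0,0,0]]'

```text
time_s: 6.4
eef_pos: [0.5056, -0.0752, 0.0405]
ee_rot: [-1.568, -0.001, -2.117]
wrist_force: [-1.6, -8.1, 6.4]
width: 0.0232
```

```bash
python3 pm.py; python3 look.py 5
```

```text
wrist red px 256.0 61.1 z 0.0261 158 tip px 239.4 62.6 z 0.018 104
  z 0.0261 0.018 pointer [0.5494 0.0181] mark [0.542  0.0233] mark-ptr along gy 0.0006 gx -0.009
  z 0.022 0.022 pointer [0.5495 0.0189] mark [0.5421 0.0225] mark-ptr along gy -0.0007 gx -0.0082
  z 0.026 0.026 pointer [0.5494 0.0182] mark [0.5422 0.0218] mark-ptr along gy -0.0007 gx -0.008
ticks 0,50 [np.float64(0.2363), np.float64(0.2867)]
side red px 249.7 317.1 z 0.0244 9 tip px 255.1 323.3 z 0.0186 15
  z 0.0244 0.0186 pointer [0.5492 0.0181] mark [0.538  0.0289] mark-ptr along gy 0.0035 gx -0.0151
  z 0.022 0.022 pointer [0.5493 0.0163] mark [0.5378 0.0313] mark-ptr along gy 0.0068 gx -0.0176
  z 0.026 0.026 pointer [0.549  0.0192] mark [0.5376 0.0341] mark-ptr along gy 0.0068 gx -0.0175
[ 0.50553239 -0.07514052  0.04052125] [-1.56807067e+00 -1.25827176e-03 -2.11659971e+00] 0.022776601868062026 [-0.99881266 -7.47045323  7.29115674]
```

View pics/w5.png

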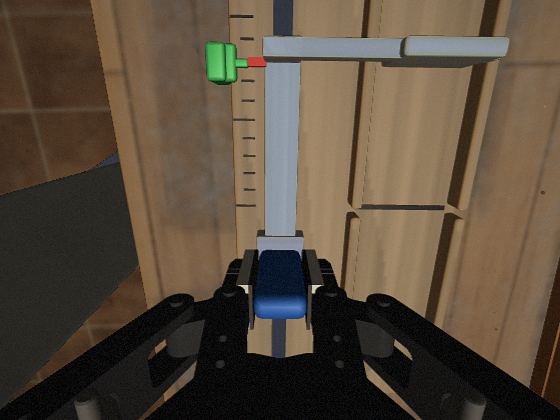

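View pics/s5.png

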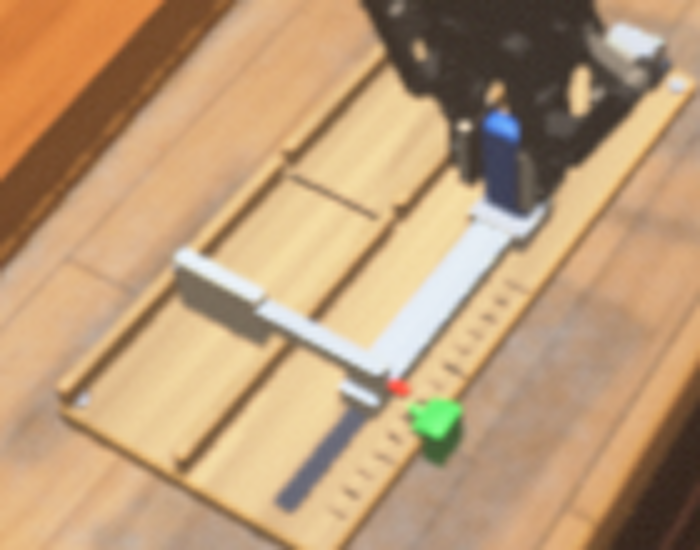

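>>> drive_tool --jaw '[-1,-1,-1,-1,-1,-1,-1,-1,-1,-1,-1,-1,-1,-1,-1,-1,-1,-1,-1,-1]' --linear '[[0,0,0],[0,0,0],[0,0,0],[0,0,0],[-0.0026,-0.0043,0],[-0.0026,-0.0043,0],[-0.0026,-0.0043,0],[-0.0026,-0.0043,0],[-0.0026,-0.0043,0],[-0.0026,-0.0043,0],[-0.0026,-0.0043,0],[-0.0026,-0.0043,0],[-0.0026,-0.0043,0],[-0.0026,-0.0043,0],[-0.0026,-0.0043,0],[-0.0026,-0.0043,0],[-0.0026,-0.0043,0],[-0.0026,-0.0043,0],[-0.0026,-0.0043,0],[-0.0026,-0.0043,0]]' --angular '[[0,0,0],[0,0,0],[0,0,0],[0,0,0],[0,0,0],[0,0,0],[0,0,0],[0,0,0],[0,0,0],[0,0,0],[0,0,0],[0,0,0],[0,0,0],[0,0,0],[0,0,0],[0,0,0],[0,0,0],[0,0,0],[0,0,0],[0,0,0]]'

```text
time_s: 8.32
eef_pos: [0.4646, -0.1412, 0.0405]
ee_rot: [-1.57, 0.002, -2.114]
wrist_force: [12.0, 24.1, 2.0]
width: 0.0228
```

>>> drive_tool --jaw '[-1,-1,-1,-1]' --linear '[[0,0,0],[0,0,0],[0,0,0],[0,0,0]]' --angular '[[0,0,0],[0,0,0],[0,0,0],[0,0,0]]'

```text
time_s: 8.65
eef_pos: [0.4647, -0.1407, 0.0405]
ee_rot: [-1.57, 0.002, -2.113]
wrist_force: [2.1, 4.1, 7.7]
width: 0.0228
```

```bash
python3 look.py 6
```

```text
[ 0.46471078 -0.14073841  0.04045015] [-1.56993140e+00  1.69370675e-03 -2.11326784e+00] 0.022894676447399502 [1.8956433  3.50326298 8.30673444]
```

View pics/s6.png

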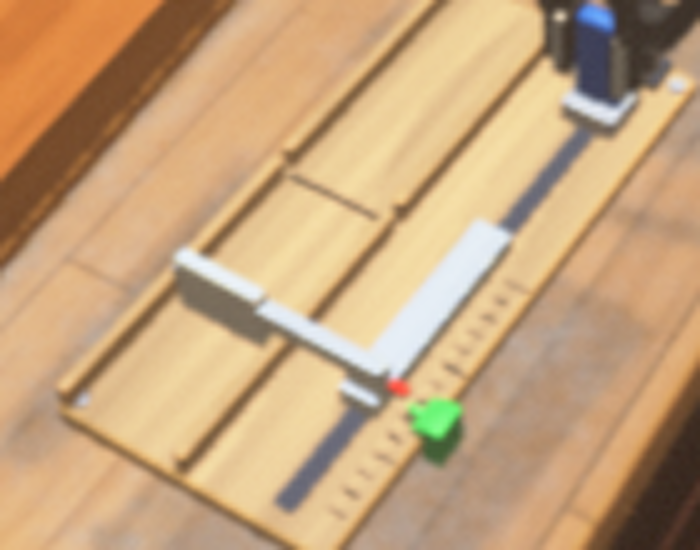

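>>> drive_tool --jaw '[1,1,1,1,1,1,1,1,1,1,1,1,1,1,1,1,1]' --linear '[[0,0,0],[0,0,0],[0,0,0],[0,0,0],[0,0,0],[0,0,0],[0,0,0],[0,0,0],[0,0,0.03],[0,0,0.03],[0,0,0.03],[0,0,0.03],[0.01,0.02,0.03],[0.01,0.02,0.03],[0.01,0.02,0.01],[0,0,0],[0,0,0]]' --angular '[[0,0,0],[0,0,0],[0,0,0],[0,0,0],[0,0,0],[0,0,0],[0,0,0],[0,0,0],[0,0,0],[0,0,0],[0,0,0],[0,0,0],[0,0,0],[0,0,0],[0,0,0],[0,0,0],[0,0,0]]'

```text
time_s: 10.22
eef_pos: [0.4943, -0.0804, 0.2302]
ee_rot: [-1.57, 0.001, -2.111]
wrist_force: [-0.2, -0.5, 0.3]
width: 0.0851
```

```bash
cat > w7.py <<'E'
from h import *
f=grab('wrist','w7'); W=cloud(f); np.savez('pics/w7.npz',W=W,R=f['R'],t=f['t'],k=[f['fx'],f['fy'],f['cx'],f['cy']])
print(ctrl.observe()['eef_pos'],ctrl.observe()['ee_rot'])
cv2.imwrite('pics/w7b.png',cv2.resize(f['pixels'][20:320,230:480,::-1],None,fx=2,fy=2,interpolation=cv2.INTER_CUBIC))
E
python3 w7.py
```

```text
[ 0.49335977 -0.08134167  0.22957939] [-1.57107293e+00 -1.16661885e-04 -2.11286775e+00]
```

View pics/w7b.png

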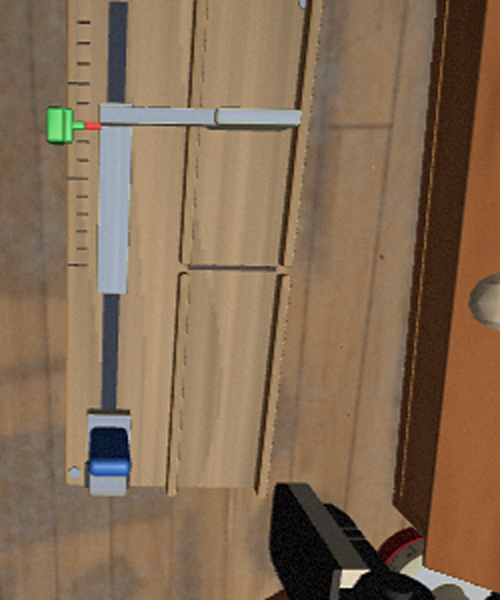

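```bash
sed -i "s/(0,100,200,275)/(60,220,270,345)/" pm.py; python3 pm.py
```

```text
wrist red px 276.3 80.6 z 0.0262 30 tip px 270.8 80.8 z 0.0185 4
  z 0.0262 0.0185 pointer [0.5494 0.0182] mark [0.5444 0.022 ] mark-ptr along gy 0.0006 gx -0.0062
  z 0.022 0.022 pointer [0.5496 0.0186] mark [0.5443 0.0216] mark-ptr along gy -0.0002 gx -0.0061
  z 0.026 0.026 pointer [0.5494 0.0182] mark [0.5442 0.0212] mark-ptr along gy -0.0002 gx -0.006
ticks 0,50 [np.float64(0.1822), np.float64(0.2885)]
side red px 249.7 317.1 z 0.0241 9 tip px 254.7 323.0 z 0.0179 11
  z 0.0241 0.0179 pointer [0.5492 0.0179] mark [0.5389 0.0276] mark-ptr along gy 0.003 gx -0.0138
  z 0.022 0.022 pointer [0.5493 0.0163] mark [0.5387 0.0305] mark-ptr along gy 0.0066 gx -0.0165
  z 0.026 0.026 pointer [0.549  0.0192] mark [0.5384 0.0333] mark-ptr along gy 0.0065 gx -0.0164
```

```bash
cat > walls.py <<'E'
from h import *
d=np.load('pics/w7.npz');W=d['W']
g=np.radians(58.8); gy=np.array([np.cos(g),np.sin(g)]); gx=np.array([gy[1],-gy[0]])
c=np.array([.5523,-.0747])
A=W[...,:2]-c; X=A@gx; Y=A@gy; Z=W[...,2]
for y0 in np.arange(-.13,.14,.03):
    m=(abs(Y-y0)<.012)&(Z>.0215)&(Z<.031)&(X>-.01)&(X<.09)
    x=X[m]
    f_=x[x<.025]; r=x[x>.04]
    q=lambda a:(len(a),*np.percentile(a,[5,50,95]).round(4)) if len(a) else None
    print(round(y0,2),'front',q(f_),'rear',q(r))
print('blue top'); 
m=(Z>.073)&(Z<.079)&(X<0)&(X>-.08)&(Y<-.08)&(Y>-.13); print(X[m].mean(),Y[m].mean(),m.sum())
m=(Z>.040)&(Z<.05)&(X>.011)&(X<.055)&(Y>.05)&(Y<.12); print('stop top Y',np.percentile(Y[m],[2,50,98]),'X',np.percentile(X[m],[1,99]))
E
python3 walls.py
```

```text
-0.13 front (81, np.float64(-0.001), np.float64(0.0015), np.float64(0.0043)) rear (84, np.float64(0.0587), np.float64(0.0609), np.float64(0.064))
-0.1 front (88, np.float64(-0.0007), np.float64(0.0018), np.float64(0.0048)) rear (92, np.float64(0.0591), np.float64(0.0611), np.float64(0.0645))
-0.07 front (92, np.float64(-0.0002), np.float64(0.0024), np.float64(0.0053)) rear (97, np.float64(0.0596), np.float64(0.0616), np.float64(0.0649))
-0.04 front (99, np.float64(0.0004), np.float64(0.0028), np.float64(0.0056)) rear (99, np.float64(0.0602), np.float64(0.0625), np.float64(0.0652))
-0.01 front (90, np.float64(0.0006), np.float64(0.0031), np.float64(0.0062)) rear (88, np.float64(0.0606), np.float64(0.0627), np.float64(0.0654))
0.02 front (116, np.float64(0.0012), np.float64(0.0036), np.float64(0.0066)) rear (121, np.float64(0.0609), np.float64(0.0631), np.float64(0.0661))
0.05 front (123, np.float64(0.0015), np.float64(0.004), np.float64(0.007)) rear (130, np.float64(0.0614), np.float64(0.0636), np.float64(0.0665))
0.08 front (98, np.float64(0.0021), np.float64(0.0052), np.float64(0.0203)) rear (148, np.float64(0.0481), np.float64(0.064), np.float64(0.0672))
0.11 front (147, np.float64(0.0024), np.float64(0.0049), np.float64(0.0078)) rear (155, np.float64(0.0622), np.float64(0.0645), np.float64(0.0674))
0.14 front (139, np.float64(0.0028), np.float64(0.0052), np.float64(0.0082)) rear (141, np.float64(0.0627), np.float64(0.0649), np.float64(0.068))
blue top
-0.04064519468886139 -0.10337174338332152 163
stop top Y [0.07664442 0.0802503  0.08423742] X [0.0120092  0.05424439]
```

>>> drive_tool --jaw '[1,1,1,1,1,1,1,1,1,1,1,1]' --linear '[[-0.0058,-0.0266,0],[-0.0058,-0.0266,0],[-0.0058,-0.0266,0],[-0.0058,-0.0266,0],[-0.0058,-0.0266,0],[-0.0058,-0.0266,0],[-0.0058,-0.0266,0],[-0.0058,-0.0266,0],[-0.0058,-0.0266,0],[-0.0058,-0.0266,0],[0,0,0],[0,0,0]]' --angular '[[0,0,-5.52],[0,0,-5.52],[0,0,-5.52],[0,0,-5.52],[0,0,-5.52],[0,0,-5.52],[0,0,-5.52],[0,0,-5.52],[0,0,-5.52],[0,0,-5.52],[0,0,0],[0,0,0]]'

```text
time_s: 11.37
eef_pos: [0.4337, -0.3497, 0.2289]
ee_rot: [-1.571, -0.002, -3.082]
wrist_force: [-0.3, 1.1, -0.4]
width: 0.0856
```

```bash
cat > loaf.py <<'E'
from h import *
import sys
for n in ['wrist','top']:
    f=grab(n,n+sys.argv[1]); W=cloud(f); x,y,z=np.moveaxis(W,-1,0)
    hsv=cv2.cvtColor(f['pixels'],cv2.COLOR_RGB2HSV).astype(int)
    m=(z>.015)&(z<.05)&(x>.32)&(x<.55)&(y>-.41)&(y<-.28)
    nn,l,st,_=cv2.connectedComponentsWithStats(m.astype(np.uint8)); k=1+np.argmax(st[1:,4])
    P=W[l==k]; c,s,a=cv2.minAreaRect(P[:,:2].astype(np.float32)); print(n,np.round(c,4),np.round(s,4),a,'zmax',np.percentile(P[:,2],98).round(4),len(P))
    Q=P[P[:,2]>.03]; 
    for x0 in (.37,.4,.43,.46,.49,.51):
        q=Q[abs(Q[:,0]-x0)<.008]
        if len(q): print('  ',x0,np.percentile(q[:,1],[3,97]).round(4),np.percentile(q[:,1],[3,97]).mean().round(4))
    print('  xrange',np.percentile(P[:,0],[.5,99.5]).round(4))
s=ctrl.observe();print(s['eef_pos'],s['ee_rot'])
E
python3 loaf.py 8
```

```text
wrist [ 0.4384 -0.3473] [0.1756 0.0461] 3.528085231781006 zmax 0.0431 5615
   0.37 [-0.3721 -0.3313] -0.3517
   0.4 [-0.3703 -0.329 ] -0.3496
   0.43 [-0.3682 -0.3276] -0.3479
   0.46 [-0.3665 -0.3254] -0.346
   0.49 [-0.3645 -0.324 ] -0.3443
   0.51 [-0.3634 -0.3232] -0.3433
  xrange [0.3525 0.5251]
top [ 0.3717 -0.3533] [0.0531 0.0467] 6.8104448318481445 zmax 0.0444 489
   0.37 [-0.3743 -0.3315] -0.3529
   0.4 [-0.3731 -0.3578] -0.3654
  xrange [0.345  0.3981]
[ 0.43494079 -0.34738946  0.22896518] [-1.57198580e+00 -1.49327171e-03 -3.07761005e+00]
```

View pics/wrist8.png

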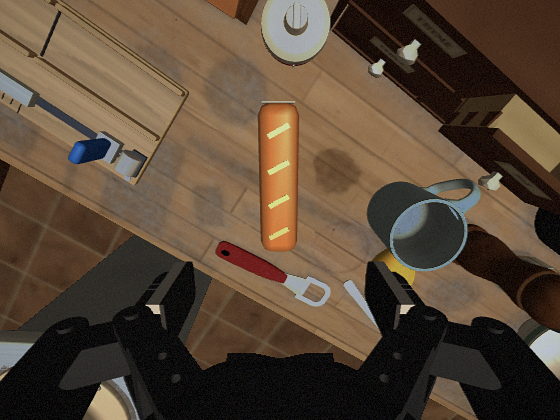

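>>> drive_tool --jaw '[1,1,1,1,1,1,1,1,1,1,-1,-1,-1,-1,-1,-1,-1,-1]' --linear '[[0,0,-0.03],[0,0,-0.03],[0,0,-0.03],[0,0,-0.03],[0,0,-0.03],[0,0,-0.03],[0,0,-0.03],[0,0,-0.008],[0,0,0],[0,0,0],[0,0,0],[0,0,0],[0,0,0],[0,0,0],[0,0,0],[0,0,0],[0,0,0],[0,0,0]]' --angular '[[0,0,0],[0,0,0],[0,0,0],[0,0,0],[0,0,0],[0,0,0],[0,0,0],[0,0,0],[0,0,0],[0,0,0],[0,0,0],[0,0,0],[0,0,0],[0,0,0],[0,0,0],[0,0,0],[0,0,0],[0,0,0]]' --grip_force 40

```text
time_s: 12.97
eef_pos: [0.4365, -0.3478, 0.0131]
ee_rot: [-1.57, 0.002, -3.077]
wrist_force: [0.0, 2.3, 9.0]
width: 0.0449
```

>>> drive_tool --jaw '[-1,-1,-1,-1,-1,-1]' --linear '[[0,0,0.015],[0,0,0.03],[0,0,0.03],[0,0,0.025],[0,0,0],[0,0,0]]' --angular '[[0,0,0],[0,0,0],[0,0,0],[0,0,0],[0,0,0],[0,0,0]]'

```text
time_s: 13.47
eef_pos: [0.4367, -0.3476, 0.1132]
ee_rot: [-1.569, 0.003, -3.077]
wrist_force: [-0.4, -0.5, -2.2]
width: 0.0452
```

Run:
```python
from h import *
f=grab('wrist','w9');W=cloud(f);np.savez('pics/w9.npz',W=W)
f=grab('side','s9')
s=ctrl.observe();print(s['eef_pos'],s['ee_rot'],s['width'],s['wrist_force'])
```

```text
[ 0.4358276  -0.34692785  0.11141239] [-1.57143655e+00  1.30501244e-06 -3.07676550e+00] 0.04552009850729699 [-0.04724096  0.05763971 -1.44112962]
```

View pics/w9.png

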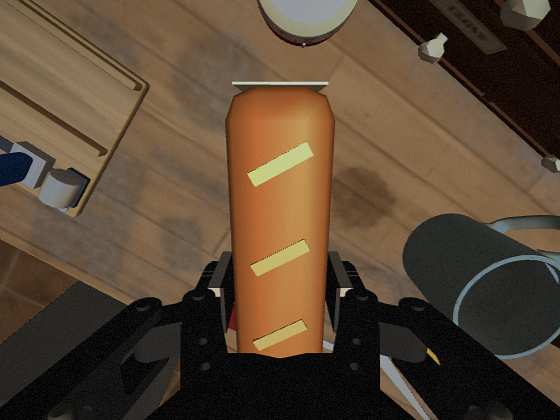

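View pics/s9.png

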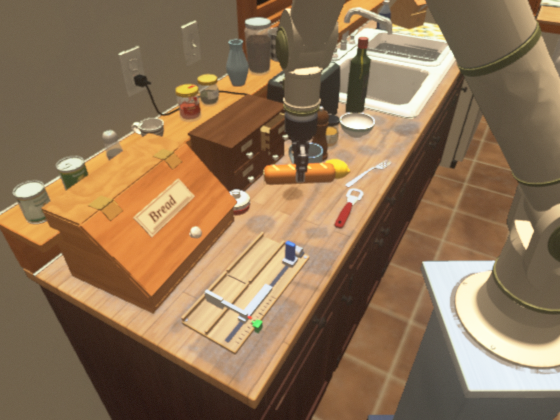

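>>> drive_tool --jaw '[-1,-1,-1,-1,-1,-1,-1,-1,-1,-1,-1,-1,-1,-1]' --linear '[[0,0,0.015],[0.0135,0.024,0.005],[0.0135,0.024,0],[0.0135,0.024,0],[0.0135,0.024,0],[0.0135,0.024,0],[0.0135,0.024,0],[0.0135,0.024,0],[0.0135,0.024,0],[0.0135,0.024,0],[0.0135,0.0235,0],[0,0,0],[0,0,0],[0,0,0]]' --angular '[[0,0,0],[0,0,0],[0,0,5.44],[0,0,5.44],[0,0,5.44],[0,0,5.44],[0,0,5.44],[0,0,5.44],[0,0,5.44],[0,0,5.44],[0,0,5.44],[0,0,5.44],[0,0,0],[0,0,0]]'

```text
time_s: 14.73
eef_pos: [0.5699, -0.1085, 0.1308]
ee_rot: [-1.572, -0.001, -2.131]
wrist_force: [-0.3, -1.4, -1.3]
width: 0.0455
```

```bash
cat > fr.py <<'E'
from h import *
import sys
g=np.radians(57.9); gy=np.array([np.cos(g),np.sin(g)]); gx=np.array([gy[1],-gy[0]]); c=np.array([.5523,-.0747])
t=sys.argv[1]; lo=float(sys.argv[2])
f=grab('wrist','w'+t);W=cloud(f); A=W[...,:2]-c; X=A@gx;Y=A@gy;Z=W[...,2]
hsv=cv2.cvtColor(f['pixels'],cv2.COLOR_RGB2HSV).astype(int)
m=(Z>lo+.024)&(Z<lo+.05)&(hsv[...,0]<28)&(hsv[...,1]>130)&(hsv[...,2]>90)&(X>-.01)&(X<.08)&(Y<.12)&(Y>-.12)
if lo<.05: m&=(Y<.082)
for y0 in np.arange(-.03,.08,.02):
    q=X[m&(abs(Y-y0)<.006)]
    if len(q)>10: print('loaf Y',round(y0,2),'X',np.percentile(q,[2,98]).round(4),'mid',np.percentile(q,[2,98]).mean().round(4))
print('loaf top z',np.percentile(Z[m],98).round(4),'Ymax',np.percentile(Y[m],99.5).round(4))
p=(Z>lo+.005)&(Z<lo+.046)&(hsv[...,1]<110)&(hsv[...,2]>130)&(abs(X-.033)<.015)&(Y>.04)&(Y<.12)
if p.any(): print('pale/metal',p.sum(),np.percentile(Y[p],[2,50,98]).round(4),np.percentile(Z[p],[2,50,98]).round(4))
s=(Z>.042)&(Z<.049)&(hsv[...,1]<90)&(X>.011)&(X<.055)&(Y>.06)&(Y<.12)
if s.any(): print('stop top Y',np.percentile(Y[s],[2,50,98]).round(4),s.sum())
w=(Z>.0215)&(Z<.03)&(Y>.09)&(Y<.14)
for n,a,b in (('front',-.01,.02),('rear',.05,.08)):
    q=X[w&(X>a)&(X<b)]; print(n,np.percentile(q,[5,50,95]).round(4) if len(q) else None)
s=ctrl.observe();e=s['eef_pos'];print('TCP guide',((e[:2]-c)@gx).round(4),((e[:2]-c)@gy).round(4),e[2].round(4),'yaw',np.degrees(s['ee_rot'][2]).round(2),s['width'],s['wrist_force'].round(1),s['time_s'])
f=grab('side');cv2.imwrite('pics/s'+t+'.png',cv2.resize(f['pixels'][200:350,150:350,::-1],None,fx=4,fy=4,interpolation=cv2.INTER_CUBIC))
E
python3 fr.py 10 .119
```

```text
loaf Y -0.03 X [0.0135 0.0542] mid 0.0339
loaf Y -0.01 X [0.0135 0.054 ] mid 0.0338
loaf Y 0.01 X [0.0135 0.0542] mid 0.0339
loaf Y 0.03 X [0.0136 0.0542] mid 0.0339
loaf Y 0.05 X [0.0136 0.0543] mid 0.0339
loaf Y 0.07 X [0.018  0.0494] mid 0.0337
loaf top z 0.1602 Ymax 0.0675
pale/metal 785 [0.0402 0.0448 0.0701] [0.1531 0.1593 0.161 ]
stop top Y [0.0818 0.0832 0.0847] 299
front [0.0011 0.0041 0.0066]
rear [0.0608 0.0633 0.0663]
TCP guide 0.0331 -0.0199 0.131 yaw -122.2 0.045082193400051845 [-0.1 -1.  -1.8] 14.7833
```

View pics/w10.png

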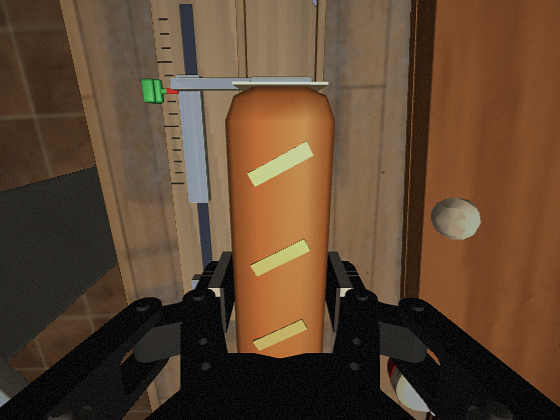

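View pics/s10.png

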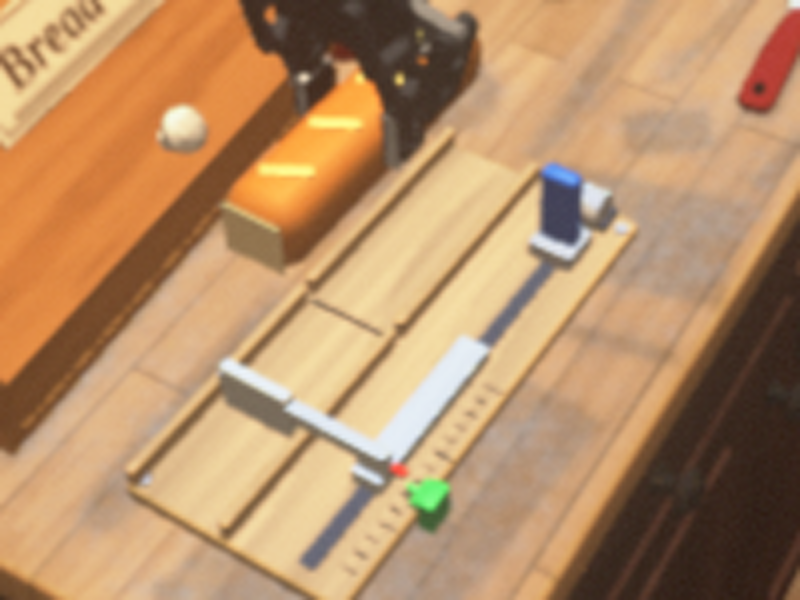

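>>> drive_tool --jaw '[-1,-1,-1,-1,-1,-1,-1,-1,-1]' --linear '[[0,0,-0.02],[0,0,-0.025],[0,0,-0.02],[0,0,-0.015],[0,0,-0.01],[0,0,-0.006],[0,0,-0.004],[0,0,0],[0,0,0]]' --angular '[[0,0,0],[0,0,0],[0,0,0],[0,0,0],[0,0,0],[0,0,0],[0,0,0],[0,0,0],[0,0,0]]'

```text
time_s: 15.58
eef_pos: [0.5709, -0.1085, 0.0322]
ee_rot: [-1.57, 0.0, -2.129]
wrist_force: [-0.6, -0.7, -0.9]
width: 0.0455
```

```bash
python3 fr.py 11 .018
```

```text
loaf Y -0.03 X [0.0149 0.0547] mid 0.0348
loaf Y -0.01 X [0.0146 0.0548] mid 0.0347
loaf Y 0.01 X [0.0146 0.0546] mid 0.0346
loaf Y 0.03 X [0.0147 0.0545] mid 0.0346
loaf Y 0.05 X [0.0147 0.0545] mid 0.0346
loaf Y 0.07 X [0.0185 0.0501] mid 0.0343
loaf top z 0.0617 Ymax 0.0676
pale/metal 2084 [0.0405 0.0791 0.0838] [0.0443 0.0462 0.0621]
stop top Y [0.0772 0.0808 0.085 ] 2445
front [0.0014 0.0045 0.0068]
rear [0.0608 0.0632 0.0662]
TCP guide 0.0339 -0.0185 0.0324 yaw -121.95 0.04529323101687863 [ 0.9 -0.8 -1.2] 15.6333
```

View pics/w11.png

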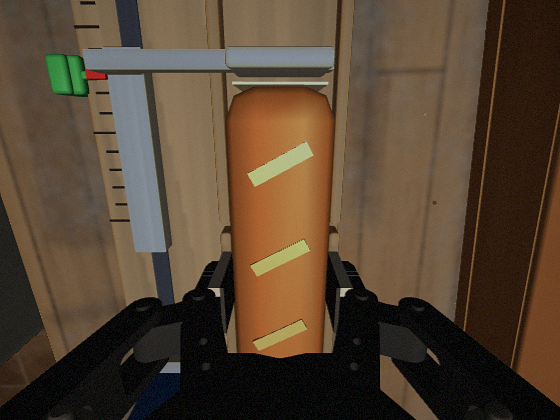

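View pics/s11.png

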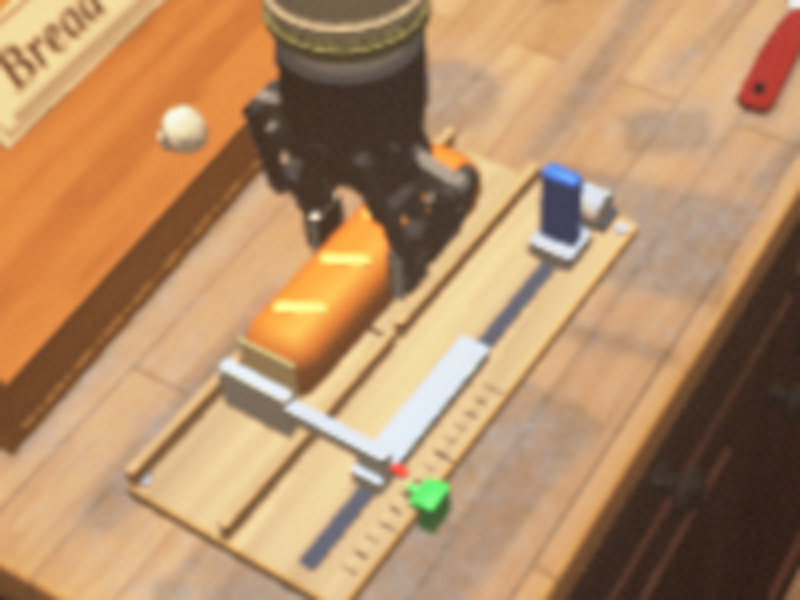

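>>> drive_tool --jaw '[-1,-1,-1,-1,-1,-1]' --linear '[[0.0009,0.0015,0],[0.0009,0.0015,0],[0,0,-0.0025],[0,0,-0.0025],[0,0,0],[0,0,0]]' --angular '[[0,0,0],[0,0,0],[0,0,0],[0,0,0],[0,0,0],[0,0,0]]'

```text
time_s: 16.18
eef_pos: [0.5724, -0.1051, 0.0265]
ee_rot: [-1.571, -0.0, -2.128]
wrist_force: [0.0, 0.4, -1.1]
width: 0.0453
```

```bash
python3 fr.py 12 .013
python3 - <<'E'
from h import *
f=grab('wrist');W=cloud(f)
g=np.radians(57.9); gy=np.array([np.cos(g),np.sin(g)]);c=np.array([.5523,-.0747])
for v in range(44,94,3): w=W[v,280]; print(v,w[2].round(4),((w[:2]-c)@gy).round(4),f['pixels'][v,280])
E
```

```text
loaf Y -0.03 X [0.014  0.0541] mid 0.034
loaf Y -0.01 X [0.0143 0.0541] mid 0.0342
loaf Y 0.01 X [0.014  0.0542] mid 0.0341
loaf Y 0.03 X [0.0142 0.0539] mid 0.034
loaf Y 0.05 X [0.0139 0.0541] mid 0.034
loaf Y 0.07 X [0.0165 0.0507] mid 0.0336
loaf top z 0.056 Ymax 0.0712
pale/metal 2511 [0.0406 0.0786 0.0843] [0.0443 0.0464 0.0565]
stop top Y [0.0772 0.0809 0.085 ] 2607
front [0.0015 0.0044 0.0068]
rear [0.0608 0.0631 0.0662]
TCP guide 0.0333 -0.0151 0.0266 yaw -121.93 0.04556099966074502 [-0.1  0.  -1.4] 16.2333
44 0.0119 0.0948 [135 115  86]
47 0.0121 0.0935 [133 113  86]
50 0.0101 0.0926 [135 113  86]
53 nan nan [87 78 66]
56 0.0455 0.0837 [127 132 131]
59 0.0463 0.0826 [124 134 145]
62 0.0453 0.0817 [130 139 151]
65 0.045 0.0807 [133 143 152]
68 0.0454 0.0796 [134 142 152]
71 0.0447 0.0786 [127 134 133]
74 0.0453 0.0775 [103 108  92]
77 0.0387 0.0772 [59 53 46]
80 0.028 0.0773 [51 48 38]
83 0.0509 0.0737 [183 192 181]
86 0.0426 0.0735 [70 52 33]
89 0.0467 0.072 [88 47 21]
92 0.0498 0.0707 [113  62  34]
```

View pics/w12.png

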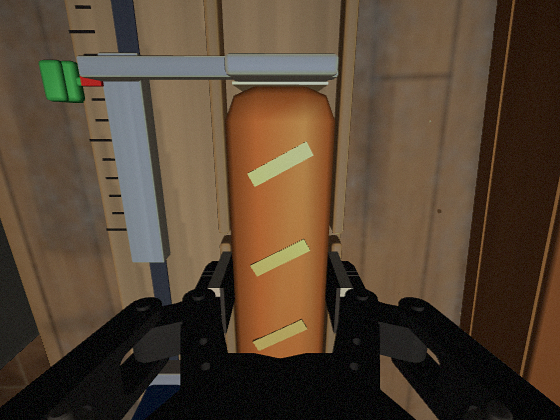

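>>> drive_tool --jaw '[-1,-1,1,1,1,1,1,1,1,1,1,1,1,1,1]' --linear '[[0,0,-0.001],[0,0,0],[0,0,0],[0,0,0],[0,0,0],[0,0,0],[0,0,0],[0,0,0.01],[0,0,0.02],[0,0,0.03],[0,0,0.03],[0,0,0.03],[0,0,0.03],[0,0,0],[0,0,0]]' --angular '[[0,0,0],[0,0,0],[0,0,0],[0,0,0],[0,0,0],[0,0,0],[0,0,0],[0,0,0],[0,0,0],[0,0,0],[0,0,0],[0,0,0],[0,0,0],[0,0,0],[0,0,0]]'

```text
time_s: 17.58
eef_pos: [0.5734, -0.1051, 0.178]
ee_rot: [-1.568, 0.002, -2.128]
wrist_force: [0.1, 0.4, -0.3]
width: 0.0851
```

```bash
python3 fr.py 13 .012
python3 - <<'E'
from h import *
f=grab('wrist');W=cloud(f)
g=np.radians(57.9); gy=np.array([np.cos(g),np.sin(g)]);gx=np.array([gy[1],-gy[0]]);c=np.array([.5523,-.0747])
A=W[...,:2]-c;X=A@gx;Y=A@gy;Z=W[...,2]
v=np.where((abs(X[:,285]-.033)<.02)&(Y[:,285]>.06)&(Y[:,285]<.09))[0]
for k in v: print(k,Z[k,285].round(4),Y[k,285].round(4),f['pixels'][k,285])
E
sed -i "s/(60,220,270,345)/(30,200,100,345)/" pm.py; python3 pm.py
```

```text
loaf Y -0.03 X [0.0135 0.0553] mid 0.0344
loaf Y -0.01 X [0.013  0.0545] mid 0.0337
loaf Y 0.01 X [0.0134 0.0552] mid 0.0343
loaf Y 0.03 X [0.0132 0.0546] mid 0.0339
loaf Y 0.05 X [0.0134 0.0552] mid 0.0343
loaf Y 0.07 X [0.0163 0.0518] mid 0.0341
loaf top z 0.0549 Ymax 0.071
pale/metal 489 [0.0402 0.0783 0.084 ] [0.0442 0.0463 0.0554]
stop top Y [0.0739 0.0807 0.0849] 514
front [0.0011 0.0039 0.0065]
rear [0.0608 0.0634 0.0662]
TCP guide 0.0332 -0.0147 0.1766 yaw -121.91 0.08540844250504484 [-1.7  1.  -0.4] 17.6333
87 0.0106 0.0895 [151 128 100]
88 0.0109 0.0886 [154 128  97]
89 0.0447 0.0849 [112 113  95]
90 0.0463 0.0839 [144 147 139]
91 0.0453 0.0832 [146 154 169]
92 0.0466 0.0823 [140 151 164]
93 0.0455 0.0816 [144 156 165]
94 0.0458 0.0807 [148 157 170]
95 0.0454 0.08 [146 156 169]
96 0.0455 0.0791 [147 158 167]
97 0.046 0.0783 [149 159 149]
98 0.0429 0.0777 [110 111  94]
99 0.0349 0.0773 [52 50 41]
100 0.019 0.0772 [79 71 58]
101 0.0113 0.0767 [152 124  92]
102 0.0483 0.0741 [208 222 210]
103 0.042 0.0736 [102  89  68]
104 0.0444 0.0726 [84 41 12]
105 0.0458 0.0717 [106  58  3
[... 514 characters left out ...]
  z 0.0262 0.0184 pointer [0.5489 0.0182] mark [0.5405 0.0247] mark-ptr along gy 0.0012 gx -0.0106
  z 0.022 0.022 pointer [0.548 0.019] mark [0.5414 0.0239] mark-ptr along gy 0.0008 gx -0.0082
  z 0.026 0.026 pointer [0.5489 0.0182] mark [0.5424 0.0231] mark-ptr along gy 0.0008 gx -0.0081
ticks 0,50 [np.float64(0.2156), np.float64(0.3058)]
side red px 249.7 317.1 z 0.0243 9 tip px 255.6 323.1 z 0.0191 19
  z 0.0243 0.0191 pointer [0.5492 0.018 ] mark [0.537  0.0287] mark-ptr along gy 0.0028 gx -0.0159
  z 0.022 0.022 pointer [0.5493 0.0163] mark [0.5369 0.0307] mark-ptr along gy 0.0059 gx -0.0181
  z 0.026 0.026 pointer [0.549  0.0192] mark [0.5366 0.0336] mark-ptr along gy 0.0058 gx -0.018
```

View pics/w13.png

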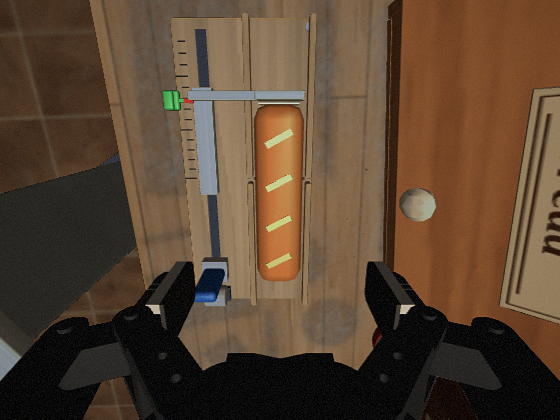

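View pics/s13.png

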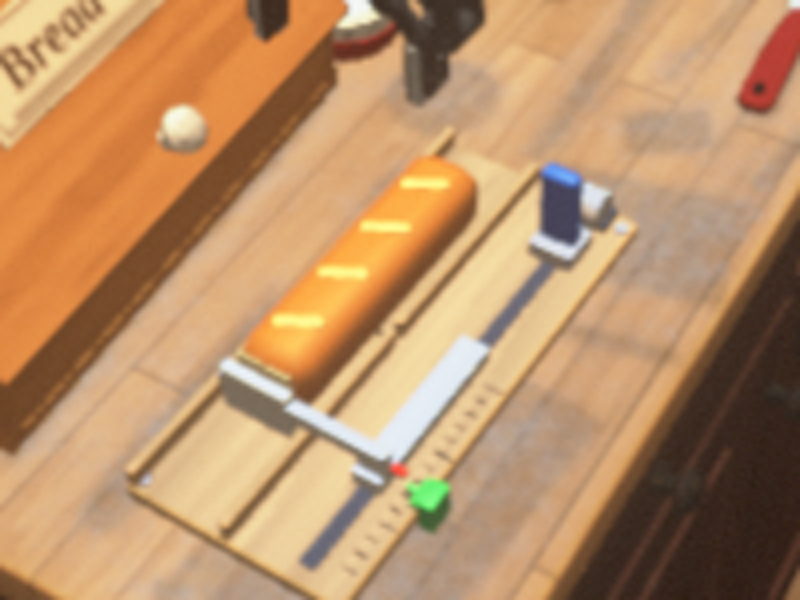

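```bash
python3 -c "
from plant import ctrl
print(ctrl.finish_job())"
```

```text
the job is handed in; nothing more can be done
None
```

I set the gauge, put the loaf in the trough and handed the job in at about 17.7 s of the 64 s allowed. The hand-in gives no verdict, so what follows rests on my own measurements.

- **Gauge:** I drew it out by the blue tab until the pointer met the marker at about 77 mm. I held it there for about a second, eased it home at about 0.06 m/s, then let go. In the last images it is still home.
- **Stop:** The wrist camera put the pointer within about 1 mm of the marker. The side camera read 3 mm with measured heights, and about 6 mm when I assumed both tips at one height. I trusted the wrist camera because in the side view the green block's body pulls the tip reading off.
- **Loaf:** It lies flat in the trough with its cut end toward the stop:
  - It is less than 1 mm off the centre line and within about 0.01 rad of the guide's direction.
  - Its top is at about 55 mm against an expected 54 mm, so it is resting on the floor.
  - The cut end sits about 3 mm from the stop's face. That is inside the 8 mm limit but not touching; I did not push it closer, to avoid moving the stop.
- **Mug and timer:** The arm did not touch either, and the gripper is clear of everything.

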